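Hang the quilting ruler on the side-opening hook

ROBOT

A 6-joint arm with a two-finger parallel gripper is mounted at the origin on the work surface. World frame = base frame: x ahead of the robot, y to its left, z up, the work surface at z = 0. Lengths are in m, angles in degrees, forces in N, time in s.
With the tool pointing down it reaches from about 0.25 to 0.725 m from the base axis. Payload 9.7 kg.
Tool frame: the origin (TCP) lies at the very end of the fingers, on their centre line; the grasp point (between the pads) lies 19 mm behind it; y points along the fingers, x is the direction in which the jaws open and shut, and the axes are right-handed (so a half turn about y gives the same grasp; the last joint's range is limited). The gripper opens to 85 mm and grips with 20 to 120 N. Pads are 22 mm wide; open, the fingers measure 114 mm over their backs; the gripper's body (76 mm by 85 mm) begins 54 mm behind the grasp point. The pads swing forward as they close: fully open they stand 13 mm farther back than shut.
Start: joints at [-71.562, 4.979, 10.078, 95.1, 0, 90], TCP at [0.174, -0.522, 0.231] pointing down, gripper open.
Joint ranges: [-179.16, 179.16], [-48.56, 103.87], [-65.8, 70.77], [-126.05, 130.52], [-82.76, 87.17], [-180, 180]. Speed limits (degrees/s): [127.2, 127.2, 147.25, 180, 180, 180].

INTERFACE

Orientations are given as [roll, pitch, yaw] about the fixed x, y, z axes, in that order (R = Rz(yaw) Ry(pitch) Rx(roll)).
In Python, from workcell import bot gives the robot as it stands.
- The arm moves only by the shell command python3 -m jog 'ROWS' [FORCE]. ROWS is JSON, a list of rows, each a list of 7 numbers: the closure, from 0 (fully open) to 1 (shut), then the shift along the world's x, y, z in units of 25 mm (1.0 is 25 mm), then the turn, a rotation vector about the world's x, y, z in units of 5 degrees (1.0 is 5 degrees). A call has 1 to 5 rows; each row is the pose to reach, as a shift and turn from the pose commanded when the call began; what a row does not reach only later rows make up. A row lasts 1/10 s, in which the tool goes at most 50 mm and 8.59 degrees, less where a joint would pass 70% of its speed; a pose out of reach is approached as far as the arm can. A call with a gripper value outside its range is refused whole. The fingers move at their own pace and stop on an object; FORCE is the grip in N (left out, the last holds). Time passes only in rows, so rows that repeat a pose let the fingers close. It gives the time, the measured TCP pose, the force and the opening at its end, in the units of the state.
- bot.get_obs(): the state, without advancing time (a new reading comes with each control period).
- bot.camera(name): name is "side" or "top"; returns (picture, depth): 384x512x3 uint8, red, green, blue; 384x512 float32, m along the optical axis (not along the pixel's ray), 0 where there is no reading.
- bot.camera_model(name): a dict with "fx", "fy", "cx", "cy" (pixels), "k1" (the pictures are not rectified: a ray, as slopes to the right and down, at radius r is drawn at 1 + k1 r^2 times it, then the intrinsics apply), "rvec" (rotation vector, rad) and "tvec" (3), from world to camera coordinates, as OpenCV has them. Camera axes: x right, y down, z forward; pixel columns grow to the right and rows downward; lengths in m; the calibration is good to about 2 mm. A picture is of the moment at which its call begins. camera_model takes no time and is no camera call.
- bot.job_done(): hands the job in, once; it reports no verdict.
Trained networks look in the newest picture that a camera, given by its name, has taken for a name from the list of things; names that differ only in an ending like _2 or _b are one class to them, and where a whole thing is asked for, a point or a joint stands for the part that bears it (a point fixed in the world has none). Each returns a list of dicts, best first, with "conf" (0 to 1); they miss things now and then, are a little off and sometimes report something else, mostly with a low value. They report only what shows in the picture. A call takes as long as a camera call.
- bot.regions_of(camera, label): "pixels" (384x512 bool, what is visible of it) and "point" ([row, column] in pixels, amid what is visible of it).
The state is a dict: "time": time; "q": joint angles; "qd": joint speeds; "joint_efforts": joint torques, N m; "ee_pos": TCP position; "tcp_rot": TCP orientation; "wrist_force": force on the tool from outside, world axes, zero at the start; "torque": the same for the moment, N m; "opening": finger opening in m.
Only numpy, scipy, OpenCV 4.12 (cv2) and the standard library are available. Lean on these libraries where they do the work, as an engineer would, in place of code of your own. Each camera call takes 0.05 s, during which the arm holds its last target. There are 200 camera calls.

TASK

Take the tall yellow quilting ruler with the wooden hanger out of the slotted rack and hang it on the hook of the stand: bring its slot over the hook's lip from the open side, press the red spring keeper back just far enough to clear the lip, then lower the ruler into the throat until it is fully home, hanging straight, and let go. Find the hook by feel and be gentle: never load the hook or stand with 20 N or more, whether with the ruler or the gripper, and leave everything else where it is.

Things in the scene. Friction and masses are not known exactly. Their poses are not given: they have to be found in the camera images.
- ruler: Loose tall yellow clear ruler standing upright, about 0.14 kg (0.10 to 0.18). Origin: centre of underside; x along its width, y across its thickness (front and back alike), z up. Black foot 110 x 12 x 22 mm high; yellow plate 110 wide, 5 thick, to z = 110 mm; beech hanger 80 wide, 12 thick, z = 98 to 198 mm (top). Hang slot right through the hanger along y: 28 mm wide, centred, z = 110 to 142 mm.
- ruler_grip (a point): On the ruler, 186 mm above its underside, mid-thickness: where to pinch the solid beam above the slot from above, fingers either side of the 12 mm thickness. The beam's top is 12 mm higher. Keep fingertips at least 165 mm above the ruler's underside, clear of the keeper.
- slot_top (a point): On the ruler: middle of the slot's upper edge, 142 mm above the ruler's underside; this edge rests on the throat's floor when hung.
- rack: Fixed beech ruler rack, 170 (x) x 146 (y) x 38 mm high. Origin: centre of underside. Three slots along its x, at y = -46, 0 and +46 mm, 14 mm wide, floors 12 mm above the table, 26 mm deep; the ruler stands in one, the two short templates in the others.
- stand: Fixed hook stand. Origin on the table below point throat; z up, +y is the side the hook opens to: the ruler arrives moving along -y, its thickness along y. Foot plate 150 (x) x 160 x 12 mm high, y = -150 to +10 mm; grey column 24 mm square at y = -100 mm, blue clamp on it. The steel hook is a bar along y, 16 mm wide (x), 10 thick, its upper face (the throat's floor) 190 mm above the table.
- throat (a point): On the stand, 190 mm up: throat floor at the hook's middle setting. There the lip spans y = +6 to +12 mm, stands 10 mm above the floor and ends the bar; the relaxed keeper's face is at y = -3.5 mm, and the seated ruler is centred at y = 0. The real hook is set firmly but shifted along y by -22 to +22 mm, different each time and not measured: find it by touch.
- keeper_mid (a point): On the stand, where the red spring keeper's relaxed face is at the middle setting, 10 mm above the floor (does not follow the shift). Keeper 44 mm wide (x), 1 to 20 mm above the floor. Relaxed it leaves 9.5 mm to the lip, so the 12 mm hanger must press it back 2.5 mm or more. It yields along -y: 1.2 N at first, 3.2 N at 2.5 mm, 6.8 N at 7 mm, then a hard stop.
- clamp (a point): On the stand: top of the blue clamp on the column, 198 mm above the table, 100 mm behind (-y of) point throat. A blue block, 18 mm above the throat's floor, stands on the hook 27 to 41 mm behind the throat. The clamp is springy: the throat gives about 1 mm downwards per 4 N and springs back.
- template_red: Loose short red template, 100 x 12 x 80 mm high, standing in a rack slot; leave alone. Origin: centre of underside.
- template_green: Loose short green template, 100 x 12 x 80 mm high, standing in a rack slot; leave alone. Origin: centre of underside.
- cutter: Loose yellow rotary cutter, 160 mm long, lying; leave alone.
- spool_red: Loose red thread spool, 36 mm across, 60 high; leave alone.
- spool_navy: Loose navy thread spool, 36 mm across, 60 high; leave alone.
- clapper: Loose dark wooden pressing block 200 x 60 x 35 mm; leave alone.
- tub: Loose clear bowl, 150 mm across, 80 high; leave alone.
- glue: Loose white bottle, 48 mm across, 120 high; leave alone.

How it is judged (in metres and radians):
On the way, in this order (a step that is already met when the one before it is completed fails the run):
1. The ruler is lifted clear of the rack (z of ruler in the frame of rack above 0.05 m), for 0.1 s.
2. The ruler's slot is threaded over the lip, above the throat (y of slot_top in the frame of stand between -0.04 and 0.03 m and x of slot_top in the frame of stand between -0.014 and 0.014 m and z of slot_top in the frame of stand between 0.194 and 0.215 m), for 0.05 s.
At the end, for the whole second after the job is handed in: The ruler hangs in the throat: slot_top 4 mm below to 3 mm above the throat floor, within 14 mm of the stand's centre line (x) and 30 mm of the middle setting (y), upright within 0.15 rad, square to the hook within 0.25 rad, carried by the stand, at rest and released (z of slot_top in the frame of stand between 0.186 and 0.193 m and y of slot_top in the frame of stand between -0.03 and 0.03 m and x of slot_top in the frame of stand between -0.014 and 0.014 m and angle between ruler's own z axis and vertical below 0.15 rad and angle between the y axis of ruler and the y axis of stand, either way round below 0.25 rad and linear speed of ruler below 0.02 m/s and contact force between ruler and stand above 0.3 N); the robot touches nothing.
It fails at once if The ruler presses the hook or stand with more than 20 N (contact force between ruler and stand above 20 N).
It fails at once if The gripper presses the stand with more than 20 N (contact force between the arm and stand above 20 N).
It fails at once if The fingers press the stand with more than 20 N (contact force between the fingers and stand above 20 N).
It fails at once if A template in the rack is moved by more than 20 mm (distance of any of template_red, template_green from where it was at the start of the episode above 0.02 m).
It fails at once if Another thing on the table is moved by more than 20 mm (distance of any of cutter, spool_red, spool_navy, clapper, tub, glue from where it was at the start of the episode above 0.02 m).
It also fails if it takes over 54 s, if anything falls off the work surface, if the arm or the gripper's body presses on something with over 40 N, if the wrist force passes 120 N, or if a joint passes its speed limit or range.

## Working session

There is one attempt and no reset: what is moved stays moved. The work goes in short steps, Python scripts to look and compute and a shell command to move; the robot and the scene stay as the last step left them, time stands still between calls to the robot, and variables do not carry over. Pictures are saved under pics/ and viewed, about 8 in all and at most 12, crops included, and the job is handed in when it is done.

```bash
mkdir -p pics; cat > h.py <<'E'
import numpy as np, cv2
from workcell import bot
def cloud(cam, depth):
    m=bot.camera_model(cam); R=cv2.Rodrigues(np.array(m["rvec"],float))[0]; t=np.array(m["tvec"],float)
    K=np.array([[m["fx"],0,m["cx"]],[0,m["fy"],m["cy"]],[0,0,1]])
    v,u=np.mgrid[0:384,0:512]; p=np.stack([u,v],-1).reshape(-1,1,2).astype(np.float32)
    n=cv2.undistortPoints(p,K,np.array([m["k1"],0,0,0.])).reshape(384,512,2)
    c=np.dstack([n*depth[...,None],depth])
    return (c-t)@R   # world
def proj(cam,P):
    m=bot.camera_model(cam); K=np.array([[m["fx"],0,m["cx"]],[0,m["fy"],m["cy"]],[0,0,1]])
    return cv2.projectPoints(np.array(P,float).reshape(-1,1,3),np.array(m["rvec"],float),np.array(m["tvec"],float),K,np.array([m["k1"],0,0,0.]))[0].reshape(-1,2)
E
python3 - <<'E'
from h import *
ims=[]
for c in("side","top"):
    im,d=bot.camera(c); W=cloud(c,d); np.savez(f"{c}.npz",im=im,d=d,W=W)
    cv2.imwrite(f"pics/{c}0.png",im[...,::-1])
    print(c,bot.camera_model(c))
    for l in("ruler","rack","stand","template_red","template_green","clamp","glue","tub","clapper","cutter"):
        for r in bot.regions_of(c,l)[:1]:
            M=r["pixels"]&(d>0); P=W[M]
            if len(P): print(c,l,round(r["conf"],2),r["point"],M.sum(),np.percentile(P,[2,50,98],axis=0).round(3).tolist())
o=bot.get_obs(); print(o)
E
```

```text
side {'fx': 391.6891148639866, 'fy': 391.6891148639866, 'cx': 252.07930869818455, 'cy': 191.02756362238947, 'k1': -0.11409732897002392, 'rvec': array([ 2.12512397, -0.2042404 ,  0.13121073]), 'tvec': array([-0.59223555,  0.19288024,  0.8803313 ])}
side ruler 0.85 [156.2, 208.6] 1475 [[0.472, 0.232, 0.041], [0.519, 0.241, 0.123], [0.571, 0.253, 0.208]]
side rack 0.7 [208.4, 206.4] 1412 [[0.439, 0.117, 0.002], [0.509, 0.137, 0.033], [0.616, 0.256, 0.039]]
side stand 0.71 [336.6, 233.1] 7245 [[0.432, -0.37, 0.008], [0.504, -0.316, 0.012], [0.576, -0.212, 0.207]]
side template_red 0.91 [194.1, 217.4] 675 [[0.488, 0.144, 0.035], [0.536, 0.152, 0.064], [0.583, 0.175, 0.091]]
side template_green 0.59 [179.8, 216.6] 321 [[0.489, 0.189, 0.042], [0.54, 0.199, 0.079], [0.592, 0.263, 0.091]]
side clamp 0.66 [158.3, 202.7] 1484 [[0.473, 0.233, 0.049], [0.52, 0.241, 0.128], [0.573, 0.253, 0.209]]
side glue 0.87 [313.8, 355.9] 1144 [[0.72, -0.318, 0.002], [0.735, -0.307, 0.066], [0.762, -0.28, 0.119]]
side tub 0.88 [147.4, 231.4] 755 [[0.541, 0.356, -0.0], [0.627, 0.455, 0.054], [0.673, 0.5, 0.079]
[... 1479 characters left out ...]
[0.515, -0.027, 0.018], [0.553, 0.023, 0.024]]
{'time': 1.1, 'q': array([-7.15632233e+01,  4.97712500e+00,  1.00784643e+01,  9.50990094e+01,
       -4.04630804e-04,  9.00025773e+01]), 'qd': array([ 0.05988615,  0.0490732 , -0.06865166,  0.07388774,  0.04065842,
        0.00423284]), 'joint_efforts': array([ 8.35755623e-05, -5.20118451e+01,  4.64858186e+01,  1.89734288e-03,
       -7.76613615e-05, -1.95327044e-05]), 'ee_pos': array([ 0.17393988, -0.52177052,  0.23130343]), 'tcp_rot': array([-9.00004045e+01, -2.32988452e-03, -7.15658006e+01]), 'wrist_force': array([ 0.16447057, -0.55626028, -1.13355612]), 'torque': array([-0.00543612,  0.0433003 ,  0.08461802]), 'opening': 0.08565084716991231}
```

View pics/side0.png

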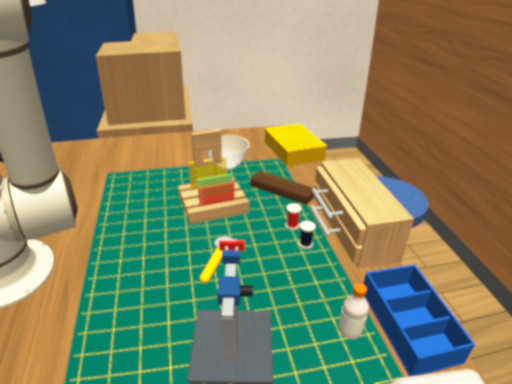

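View pics/top0.png

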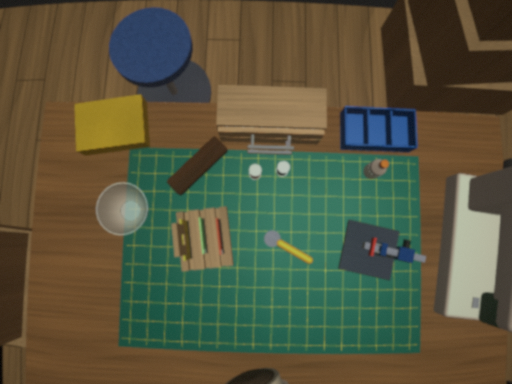

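The side view shows the ruler in the rack's far slot (≈208,150) and the stand near the bottom, with its red keeper at (231,244). In the top view the rack is at (205,240) and the stand at (372,250). The hook opens to world +y.

```bash
python3 - <<'E'
from h import *
for c in("side","top"):
    z=np.load(f"{c}.npz"); im,W,d=z["im"].astype(int),z["W"],z["d"]
    X,Y,Z=W[...,0],W[...,1],W[...,2]; r,g,b=im[...,0],im[...,1],im[...,2]
    def rect(M,n):
        M=M&(d>0); P=W[M][:,:2].astype(np.float32)
        if len(P)<5: print(c,n,len(P));return
        (cx,cy),(w,h),a=cv2.minAreaRect(P*1000); q=np.cov(P.T); e,v=np.linalg.eigh(q); 
        print(c,n,len(P),"rect",round(cx,1),round(cy,1),round(w,1),round(h,1),round(a,1),"mean",P.mean(0).round(4),"z",np.percentile(W[M][:,2],[5,50,95]).round(4),"axis",np.degrees(np.arctan2(v[1,1],v[0,1])).round(1))
    near=(abs(X-.51)<.12)&(abs(Y+.28)<.14)
    gray=(abs(r-g)<22)&(abs(b-g)<25)&(r<120)
    rect(near&gray&(Z>.006)&(Z<.02),"foot")
    red=(r>140)&(g<80)&(b<80); rect(near&red&(Z>.15),"keeper")
    blue=(b>r+50)&(b>g+30); rect(near&blue&(Z>.15),"blue")
    rect(near&(Z>.15)&~red&~blue,"other hi")
    nr=(abs(X-.52)<.1)&(abs(Y-.21)<.12)
    rect(nr&(Z>.203)&(Z<.22),"rulertop"); rect(nr&(Z>.15)&(Z<.22),"hanger"); rect(nr&(Z>.03)&(Z<.046)&(r>g),"racktop")
    s=[(130,280,185,290),(215,285,335,435)][c=="top"]
    cv2.imwrite(f"pics/{c}1.png",cv2.resize(z["im"][s[0]:s[1],s[2]:s[3],::-1],None,fx=5,fy=5,interpolation=2)) if c=="top" else cv2.imwrite("pics/side1.png",cv2.resize(z["im"][125:365,180:290,::-1],None,fx=2.5,fy=2.5,interpolation=2))
a=cv2.imread("pics/side1.png"); b=cv2.imread("pics/top1.png"); H=max(a.shape[0],b.shape[0])
pad=lambda i:cv2.copyMakeBorder(i,0,H-i.shape[0],0,0,0)
cv2.imwrite("pics/both1.png",np.hstack([pad(a),pad(b)])); print(np.hstack([pad(a),pad(b)]).shape)
E
```

```text
side foot 4850 rect 506.3 -288.3 159.8 148.1 78.5 mean [ 0.505  -0.3006] z [0.0091 0.0111 0.0132] axis 55.4
side keeper 155 rect 518.9 -229.6 5.8 39.8 80.6 mean [ 0.5205 -0.2303] z [0.1937 0.2038 0.21  ] axis 168.5
side blue 600 rect 504.7 -293.3 89.5 32.2 80.1 mean [ 0.504  -0.3028] z [0.1939 0.1973 0.2079] axis 78.8
side other hi 881 rect 514.4 -290.5 163.7 53.8 81.0 mean [ 0.508  -0.3073] z [0.1772 0.1899 0.2091] axis 80.7
side rulertop 115 rect 523.8 243.9 81.1 18.6 5.3 mean [0.5226 0.2424] z [0.2037 0.2079 0.2097] axis -172.0
side hanger 616 rect 523.6 244.3 81.6 19.1 6.5 mean [0.5229 0.2404] z [0.1544 0.1834 0.2087] axis -171.9
side racktop 963 rect 527.8 198.0 171.3 149.7 7.7 mean [0.5175 0.1689] z [0.0312 0.0363 0.0424] axis 164.4
top foot 2135 rect 509.0 -284.3 158.4 146.1 78.8 mean [ 0.5079 -0.2776] z [0.009  0.0121 0.0154] axis 62.8
top keeper 31 rect 521.9 -226.1 5.1 39.8 78.4 mean [ 0.5213 -0.2264] z [0.208  0.2097 0.2122] axis 167.3
top blue 216 rect 507.6 -289.0 85.4 29.7 79.5 mean [ 0.5055 -0.3   ] z [0.1961 0.1988 0.2089] axis 78.5
top other hi 511 rect 511.8 -286.9 161.8 54.6 87.9 mean [ 0.5121 -0.2803] z [0.1855 0.1925 0.2089] axis 81.2
top rulertop 188 rect 524.2 248.0 78.4 13.4 7.8 mean [0.5238 0.2476] z [0.2065 0.2101 0.2127] axis -171.6
top hanger 319 rect 524.1 248.2 78.4 13.6 8.8 mean [0.5245 0.2454] z [0.1583 0.2085 0.2124] axis -171.7
top racktop 2001 rect 529.0 201.4 168.4 146.2 8.4 mean [0.5285 0.1928] z [0.034  0.0381 0.0414] axis -174.0
(600, 775, 3)
```

View pics/both1.png

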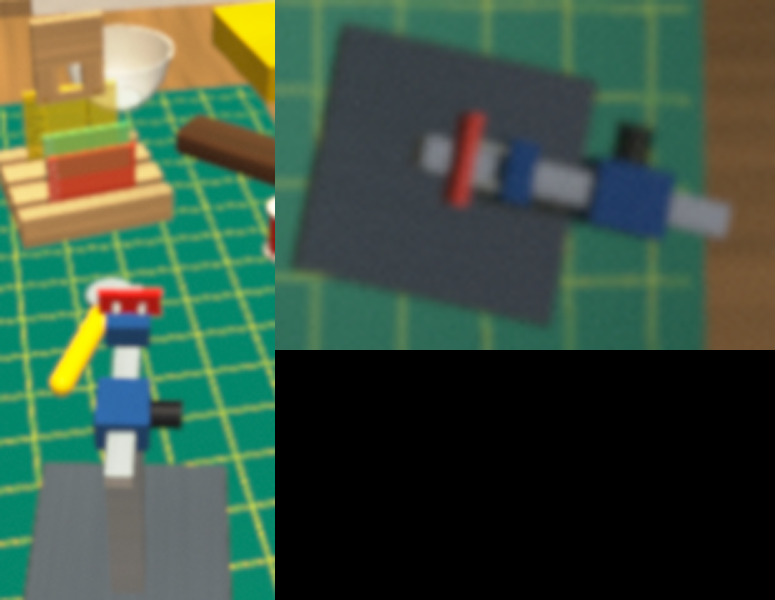

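```bash
python3 -m jog '[[0,0.7,1.55,0.95,0,0,-0.4],[0,1.4,3.1,1.9,0,0,-0.8],[0,2.1,4.65,2.85,0,0,-1.2],[0,2.8,6.2,3.8,0,0,-1.6],[0,3.5,7.75,4.75,0,0,-2]]'; python3 -c "
from workcell import bot;print(bot.get_obs()['q'].round(1))"
```

```text
time: 1.6
ee_pos: [0.2616, -0.3264, 0.3511]
tcp_rot: [-90.0, -0.0, -81.7]
wrist_force: [1.0, 0.6, 0.8]
opening: 0.0854
[-51.3  -8.2  11.  109.2   0.  120.4]
```

```bash
for i in 1; do python3 -m jog '[[0,0.6,1.2,0,0,0,1.7],[0,1.2,2.4,0,0,0,3.4],[0,1.8,3.6,0,0,0,5.1],[0,2.4,4.8,0,0,0,6.8],[0,3,6,0,0,0,8.5]]'; python3 -m jog '[[0,0.6,1.2,0,0,0,1.7],[0,1.2,2.4,0,0,0,3.4],[0,1.8,3.6,0,0,0,5.1],[0,2.4,4.8,0,0,0,6.8],[0,3,6,0,0,0,8.5]]';  python3 -m jog '[[0,0.6,1.2,0,0,0,1.7],[0,1.2,2.4,0,0,0,3.4],[0,1.8,3.6,0,0,0,5.1],[0,2.4,4.8,0,0,0,6.8],[0,3,6,0,0,0,8.5]]'; done;  python3 -c "
from workcell import bot;print(bot.get_obs()['q'].round(1))"
```

```text
time: 2.1
ee_pos: [0.3368, -0.1767, 0.3502]
tcp_rot: [-90.0, -0.0, -38.7]
wrist_force: [0.3, -1.1, 0.5]
opening: 0.0853
time: 2.6
ee_pos: [0.4118, -0.0266, 0.3502]
tcp_rot: [-90.0, -0.0, 3.8]
wrist_force: [-0.3, -1.1, 1.1]
opening: 0.0853
time: 3.1
ee_pos: [0.4868, 0.1234, 0.3501]
tcp_rot: [-90.0, -0.0, 46.3]
wrist_force: [0.4, -0.6, -0.2]
opening: 0.0855
[ 14.2   3.   21.6 108.6  -0.   57.9]
```

```bash
python3 -m jog '[[0,0.3,1,0,0,0,1.7],[0,0.6,2,0,0,0,3.4],[0,0.9,3,0,0,0,5.1],[0,1.2,4,0,0,0,6.8],[0,1.5,4.9,0,0,0,8.5]]'; python3 -m jog '[[0,0,0,-1,0,0,1.5],[0,0,0,-2,0,0,1.9],[0,0,0,-3.5,0,0,1.9],[0,0,0,-3.5,0,0,1.9]]'; python3 - <<'E'
from h import *
o=bot.get_obs(); print(o['q'].round(1),o['ee_pos'],o['tcp_rot'])
P=o['ee_pos']; 
im,d=bot.camera("side"); W=cloud("side",d)
im2,d2=bot.camera("top")
p=proj("side",P)[0].astype(int); p2=proj("top",P)[0].astype(int); print(p,p2)
a=im[max(0,p[1]-60):p[1]+80,p[0]-60:p[0]+80,::-1]; b=im2[p2[1]-60:p2[1]+60,p2[0]-60:p2[0]+60,::-1]
r=lambda i:cv2.resize(i,(400,400),interpolation=2)
cv2.imwrite("pics/g1.png",np.hstack([r(a),r(b)]))
E
```

```text
time: 3.6
ee_pos: [0.5241, 0.2458, 0.3499]
tcp_rot: [-90.0, -0.0, 88.8]
wrist_force: [0.7, -0.7, 0.2]
opening: 0.0853
time: 4.0
ee_pos: [0.5221, 0.2437, 0.2568]
tcp_rot: [-89.5, 0.2, 97.9]
wrist_force: [-0.4, 0.2, -0.1]
opening: 0.085
[25.   9.9 18.4 99.  -0.  17.1] [0.52210221 0.24370638 0.25678316] [-89.4920558    0.1576818   97.94099054]
[205 115] [172 240]
```

View pics/g1.png

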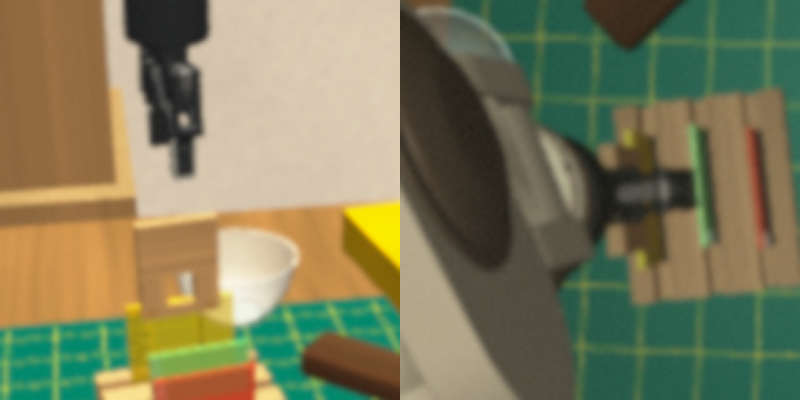

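```bash
python3 -m jog '[[0,0,0,-1.2,0,0,0],[0,0,0,-2.3,0,0,0],[0,0,0,-3.3,0,0,0],[0,0,0,-3.3,0,0,0],[0,0,0,-3.3,0,0,0]]' 50; python3 -m jog '[[0.5,0,0,0,0,0,0],[0.8,0,0,0,0,0,0],[1,0,0,0,0,0,0],[1,0,0,0,0,0,0],[1,0,0,0,0,0,0]]' 50;  python3 -m jog '[[1,0,0,0,0,0,0],[1,0,0,0,0,0,0],[1,0,0,0,0,0,0]]'
```

```text
time: 4.6
ee_pos: [0.5248, 0.2448, 0.1828]
tcp_rot: [-90.2, -0.0, 97.9]
wrist_force: [0.4, -0.5, 0.6]
opening: 0.0851
time: 5.1
ee_pos: [0.524, 0.2445, 0.1802]
tcp_rot: [-90.0, -0.0, 97.9]
wrist_force: [0.4, -3.2, 1.2]
opening: 0.0121
time: 5.4
ee_pos: [0.524, 0.2448, 0.1803]
tcp_rot: [-90.0, -0.0, 98.0]
wrist_force: [-1.0, 3.0, 2.8]
opening: 0.0113
```

```bash
python3 -m jog '[[1,0,0,0.5,0,0,0],[1,0,0,1.5,0,0,0],[1,0,0,2.5,0,0,0],[1,0,0,3.5,0,0,0],[1,0,0,4.4,0,0,0]]'; python3 -m jog '[[1,0,-0.5,0,0,0,0],[1,0,-1.5,0,0,0,-0.4],[1,0.05,-2.7,0,0,0,-0.8],[1,0.1,-3.9,0,0,0,-1.2],[1,0.1,-5.1,0,0,0,-1.6]]'; python3 -m jog '[[1,0,-1.2,0,0,0,-0.4],[1,0.05,-2.4,0,0,0,-0.8],[1,0.1,-3.6,0,0,0,-1.2],[1,0.1,-4.8,0,0,0,-1.6],[1,0.1,-6,0,0,0,-2]]'; python3 -m jog '[[1,0.1,-1.2,0,0,0,-0.15],[1,0.1,-2.4,0,0,0,-0.15],[1,0.2,-3.4,0,0,0,-0.15],[1,0.2,-4.2,0,0,0,-0.15],[1,0.2,-4.6,0,0,0,-0.15]]'; python3 -m jog '[[1,0,0,0,0,0,0],[1,0,0,0,0,0,0],[1,0,0,0,0,0,0]]'
python3 - <<'E'
from h import *
o=bot.get_obs(); print(o['q'].round(1),o['ee_pos'],o['tcp_rot'],o['wrist_force'])
a=bot.camera("side"); b=bot.camera("top"); np.savez("c.npz",a=a[0],b=b[0],da=a[1],db=b[1])
cv2.imwrite("pics/c1.png",np.hstack([cv2.resize(a[0][150:350,150:300],(450,600),interpolation=2),cv2.resize(b[0][180:320,310:390],(343,600),interpolation=2)])[...,::-1])
E
```

```text
time: 5.9
ee_pos: [0.5238, 0.2439, 0.2918]
tcp_rot: [-90.0, 0.1, 97.9]
wrist_force: [0.9, 0.2, -0.6]
opening: 0.0108
time: 6.4
ee_pos: [0.526, 0.115, 0.2892]
tcp_rot: [-89.9, 0.1, 89.8]
wrist_force: [1.7, -0.4, -1.4]
opening: 0.0113
time: 6.9
ee_pos: [0.5282, -0.035, 0.2893]
tcp_rot: [-89.9, 0.1, 79.8]
wrist_force: [0.3, -0.6, -0.7]
opening: 0.011
time: 7.4
ee_pos: [0.5331, -0.1501, 0.2892]
tcp_rot: [-89.9, 0.0, 79.1]
wrist_force: [0.5, 0.9, -1.2]
opening: 0.0112
time: 7.7
ee_pos: [0.5339, -0.1472, 0.2901]
tcp_rot: [-90.0, -0.0, 79.2]
wrist_force: [0.7, -0.3, -1.7]
opening: 0.0112
[-15.4   7.4  19.3 102.    0.   -4.7] [ 0.53386726 -0.1472266   0.29008644] [-8.99955984e+01 -2.60046728e-03  7.92362662e+01] [ 0.72265834 -0.25050901 -1.72782301]
```

View pics/c1.png

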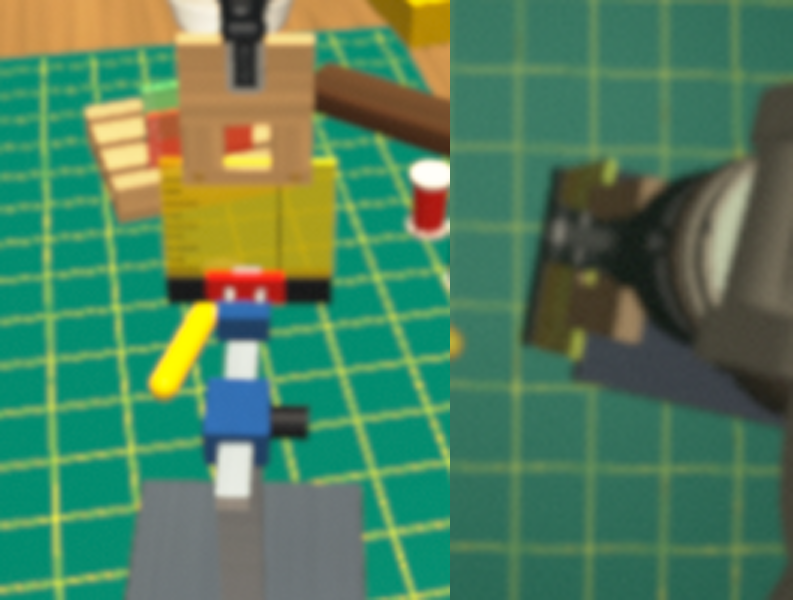

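The ruler is held upright and square: slot at (245,148) in the left crop, hook and keeper at (245,285). I'll measure its offset relative to the stand in the same camera.

```bash
python3 - <<'E'
from h import *
z=np.load("c.npz"); W=cloud("side",z["da"]); im=z["a"].astype(int); r,g,b=im[...,0],im[...,1],im[...,2]
X,Y,Z=W[...,0],W[...,1],W[...,2]
ax=np.array([np.cos(np.radians(-10.8)),np.sin(np.radians(-10.8))]); ay=np.array([-ax[1],ax[0]])
O=np.array([.5197,-.2196]) # side-camera estimate
S=np.dstack([(W[...,:2]-O)@ax,(W[...,:2]-O)@ay])
near=(abs(Y+.15)<.03)&(abs(X-.533)<.08)
wood=near&(Z>.2)&(Z<.318)&(r>110)&(r-b>30)
# hanger columns between z .275 and .30 (excluding grip rows is ok for extents)
for n,M in(("hanger",wood&(Z>.23)&(Z<.30)),("foot",near&(r<60)&(g<60)&(Z>.11)&(Z<.16)),("all",near&(Z<.23))):
    print(n,M.sum(),"sx",np.percentile(S[M][:,0],[1,50,99]).round(4),"sy",np.percentile(S[M][:,1],[5,50,95]).round(4),"z",np.percentile(Z[M],[1,99]).round(4))
M=wood&(Z<.30);P=W[M][:,:2];e,v=np.linalg.eigh(np.cov(P.T));print("yaw",np.degrees(np.arctan2(v[1,1],v[0,1])))
# hook bar, blue
zz=np.load("side.npz"); W0=zz["W"];i0=zz["im"].astype(int);S0=np.dstack([(W0[...,:2]-O)@ax,(W0[...,:2]-O)@ay]);Z0=W0[...,2]
rd=(i0[...,0]>140)&(i0[...,1]<80)&(i0[...,2]<80)&(Z0>.18)&(abs(S0[...,0])<.04); print("keeper",np.percentile(S0[rd],[2,50,98],axis=0).round(4).tolist())
bl=(i0[...,2]>i0[...,0]+50)&(i0[...,2]>i0[...,1]+30)&(Z0>.2)&(abs(S0[...,0])<.05)&(S0[...,1]>-.09); print("block",np.percentile(S0[bl],[2,50,98],axis=0).round(4).tolist(),np.percentile(Z0[bl],[2,98]))
bar=(i0.min(-1)>130)&(Z0>.18)&(Z0<.196)&(abs(S0[...,0])<.02)&(S0[...,1]<0); print("bar",np.percentile(S0[bar],[2,50,98],axis=0).round(4).tolist(),np.percentile(Z0[bar],[2,50,98]))
E
```

```text
hanger 1262 sx [-0.0466  0.0005  0.0444] sy [0.065  0.067  0.0708] z [0.2303 0.2994]
foot 170 sx [-0.053   0.0273  0.0522] sy [0.0668 0.0683 0.07  ] z [0.1232 0.1426]
all 3096 sx [-0.0752  0.0028  0.0754] sy [0.0495 0.071  0.0922] z [-0.0023  0.2288]
yaw 169.15018941457788
keeper [[-0.0185, -0.0124], [0.0037, -0.0103], [0.021, -0.0079]]
block [[-0.0118, -0.0436], [0.0014, -0.04], [0.0146, -0.0312]] [0.20077468 0.20900982]
bar [[-0.0083, -0.1516], [-0.0, -0.1265], [0.0081, -0.0436]] [0.18702947 0.18942178 0.19113411]
```

```bash
python3 -m jog '[[1,0,0,-0.8,0,0,0],[1,0,0,-1.6,0,0,0],[1,0,0,-2.3,0,0,0],[1,0,0,-2.3,0,0,0]]'; python3 -m jog '[[1,-0.08,-0.43,0,0,0,0],[1,-0.16,-0.86,0,0,0,0],[1,-0.25,-1.3,0,0,0,0],[1,-0.33,-1.72,0,0,0,0],[1,-0.33,-1.72,0,0,0,0]]'; python3 -m jog '[[1,0,0,0,0,0,0],[1,0,0,0,0,0,0],[1,0,0,0,0,0,0]]'
python3 - <<'E'
from h import *
f=[]
for i in range(6):
    a=bot.camera("side"); o=bot.get_obs(); f.append(o['wrist_force'])
print(o['ee_pos'],o['tcp_rot'],np.mean(f,0).round(2),np.std(f,0).round(2))
cv2.imwrite("pics/d1.png",cv2.resize(a[0][180:320,160:300],(600,600),interpolation=2)[...,::-1])
E
```

```text
time: 8.2
ee_pos: [0.5332, -0.1472, 0.2303]
tcp_rot: [-89.8, -0.0, 79.2]
wrist_force: [-0.7, -0.3, -1.6]
opening: 0.0111
time: 8.7
ee_pos: [0.5254, -0.1927, 0.2328]
tcp_rot: [-90.0, 0.0, 79.1]
wrist_force: [-0.2, -0.1, -1.4]
opening: 0.0118
time: 9.0
ee_pos: [0.5258, -0.1907, 0.2325]
tcp_rot: [-90.0, -0.0, 79.2]
wrist_force: [-0.3, -0.4, -0.5]
opening: 0.0112
[ 0.52574134 -0.1908376   0.232553  ] [-9.00013526e+01 -1.11437191e-03  7.92044385e+01] [ 0.22  0.5  -0.92] [0.49 0.52 0.06]
```

View pics/d1.png

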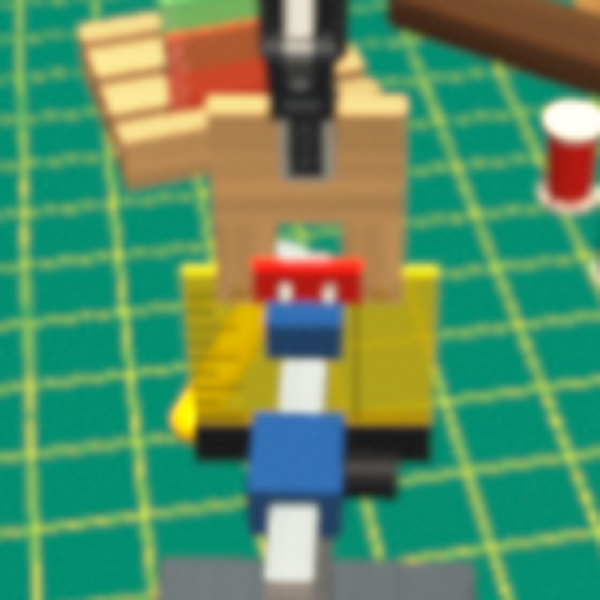

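```bash
cat > f.py <<'E'
from h import *
f=[]
for i in range(6):
    bot.camera("side"); o=bot.get_obs(); f.append(o['wrist_force'])
d=o['ee_pos'][:2]-[.5197,-.2196]
print(o['time'],o['ee_pos'].round(4),o['tcp_rot'].round(2),"sy",(d@[.187,.982]*1000).round(2),"sx",(d@[.982,-.187]*1000).round(2),"f",np.mean(f,0).round(2),"tq",o['torque'].round(2),o['opening'])
E
python3 -m jog '[[1,-0.04,-0.2,0,0,0,0],[1,-0.08,-0.4,0,0,0,0],[1,-0.11,-0.6,0,0,0,0],[1,-0.15,-0.79,0,0,0,0],[1,-0.15,-0.79,0,0,0,0]]'; python3 f.py
python3 -m jog '[[1,-0.01,-0.04,0,0,0,0],[1,-0.015,-0.08,0,0,0,0],[1,-0.02,-0.12,0,0,0,0],[1,-0.03,-0.16,0,0,0,0],[1,-0.03,-0.16,0,0,0,0]]'; python3 f.py
```

```text
time: 9.8
ee_pos: [0.5218, -0.2115, 0.2324]
tcp_rot: [-90.0, 0.0, 79.1]
wrist_force: [1.2, 0.3, -1.8]
opening: 0.011
10.1 [ 0.522  -0.2106  0.2326] [-90.   -0.   79.2] sy 9.26 sx 0.55 f [ 0.07  0.49 -0.98] tq [-0.02  0.05 -0.01] 0.01136872228837891
time: 10.6
ee_pos: [0.5211, -0.2149, 0.2325]
tcp_rot: [-90.0, 0.0, 79.2]
wrist_force: [0.1, -0.3, -1.4]
opening: 0.0109
10.9 [ 0.5212 -0.2147  0.2325] [-90.     0.    79.19] sy 5.05 sx 0.57 f [-0.19 -0.03 -1.37] tq [ 0.04 -0.06 -0.04] 0.011291753214009772
```

Now 1 mm steps along −y, stopping at keeper contact.

```bash
python3 -m jog '[[1,-0.015,-0.08,0,0,0,0],[1,-0.02,-0.12,0,0,0,0],[1,-0.02,-0.12,0,0,0,0]]'; python3 f.py
python3 -m jog '[[1,-0.007,-0.04,0,0,0,0],[1,-0.015,-0.08,0,0,0,0],[1,-0.015,-0.08,0,0,0,0]]'; python3 f.py
python3 -m jog '[[1,-0.007,-0.04,0,0,0,0],[1,-0.007,-0.04,0,0,0,0]]'; python3 f.py
```

```text
time: 11.2
ee_pos: [0.5207, -0.2179, 0.2325]
tcp_rot: [-90.0, 0.0, 79.2]
wrist_force: [0.6, 0.1, -0.8]
opening: 0.0112
11.5 [ 0.5207 -0.2178  0.2325] [-90.     0.    79.19] sy 1.99 sx 0.63 f [ 0.06 -0.05 -1.1 ] tq [ 0.01 -0.03 -0.04] 0.011051093716256892
time: 11.8
ee_pos: [0.5203, -0.2196, 0.2326]
tcp_rot: [-90.0, -0.0, 79.2]
wrist_force: [1.8, 2.4, -1.3]
opening: 0.011
12.1 [ 0.5203 -0.2197  0.2325] [-9.000e+01 -1.000e-02  7.919e+01] sy 0.05 sx 0.62 f [ 0.32  2.43 -1.07] tq [ 0.59 -0.05 -0.03] 0.011032932225728723
time: 12.3
ee_pos: [0.5201, -0.2207, 0.2325]
tcp_rot: [-90.0, -0.0, 79.2]
wrist_force: [-0.2, 3.8, -0.5]
opening: 0.0112
12.6 [ 0.5201 -0.2207  0.2325] [-9.000e+01 -1.000e-02  7.919e+01] sy -1.01 sx 0.63 f [ 0.25  3.58 -0.95] tq [ 0.77 -0.07 -0.07] 0.01137683433836947
```

```bash
python3 -m jog '[[1,-0.008,-0.04,0,0,0,0],[1,-0.015,-0.08,0,0,0,0],[1,-0.015,-0.08,0,0,0,0]]'; python3 f.py
python3 -m jog '[[1,0,0,-0.1,0,0,0],[1,0,0,-0.2,0,0,0],[1,0,0,-0.2,0,0,0]]'; python3 f.py
```

```text
time: 12.9
ee_pos: [0.5197, -0.2227, 0.2325]
tcp_rot: [-90.0, -0.0, 79.2]
wrist_force: [0.1, 4.8, -0.1]
opening: 0.0109
13.2 [ 0.5198 -0.2227  0.2325] [-9.000e+01 -1.000e-02  7.919e+01] sy -3.02 sx 0.66 f [ 0.26  4.84 -0.16] tq [ 1.17  0.02 -0.11] 0.011088682047292095
time: 13.5
ee_pos: [0.5198, -0.2227, 0.2271]
tcp_rot: [-90.0, -0.0, 79.2]
wrist_force: [1.6, 3.9, 0.2]
opening: 0.0111
13.8 [ 0.5198 -0.2227  0.2274] [-89.99  -0.    79.19] sy -3.08 sx 0.66 f [ 0.72  4.65 -1.29] tq [ 1.08 -0.32 -0.08] 0.010853468093756962
```

```bash
python3 -m jog '[[1,0,0,-0.06,0,0,0],[1,0,0,-0.12,0,0,0],[1,0,0,-0.12,0,0,0]]'; python3 f.py
python3 -m jog '[[1,0,0,-0.06,0,0,0],[1,0,0,-0.12,0,0,0],[1,0,0,-0.12,0,0,0]]'; python3 f.py
```

```text
time: 14.1
ee_pos: [0.5197, -0.2228, 0.2244]
tcp_rot: [-90.0, -0.0, 79.2]
wrist_force: [1.1, 4.4, 1.1]
opening: 0.0112
14.4 [ 0.5198 -0.2227  0.2245] [-90.     0.    79.19] sy -3.08 sx 0.66 f [0.87 4.8  0.07] tq [ 1.13 -0.11 -0.11] 0.011333686266921848
time: 14.7
ee_pos: [0.5197, -0.2228, 0.2212]
tcp_rot: [-90.0, -0.0, 79.2]
wrist_force: [1.4, 4.4, 0.1]
opening: 0.0114
15.0 [ 0.5198 -0.2228  0.2215] [-89.99  -0.    79.19] sy -3.09 sx 0.66 f [ 0.71  4.31 -0.65] tq [ 1.11 -0.19 -0.1 ] 0.01099861849699799
```

```bash
python3 -m jog '[[1,0,0,-0.06,0,0,0],[1,0,0,-0.12,0,0,0],[1,0,0,-0.12,0,0,0]]'; python3 f.py
python3 -m jog '[[1,0,0,-0.06,0,0,0],[1,0,0,-0.06,0,0,0]]'; python3 f.py
```

```text
time: 15.3
ee_pos: [0.5198, -0.2228, 0.2183]
tcp_rot: [-90.0, -0.0, 79.2]
wrist_force: [1.7, 4.7, 0.5]
opening: 0.0114
15.6 [ 0.5198 -0.2228  0.2185] [-90.     0.    79.19] sy -3.09 sx 0.66 f [ 0.99  5.03 -0.59] tq [ 1.11 -0.18 -0.1 ] 0.0113429483927969
time: 15.8
ee_pos: [0.5198, -0.2227, 0.2169]
tcp_rot: [-90.0, -0.0, 79.2]
wrist_force: [1.2, 5.3, 0.5]
opening: 0.0114
16.1 [ 0.5198 -0.2228  0.217 ] [-90.    -0.    79.19] sy -3.09 sx 0.65 f [0.86 5.07 0.  ] tq [ 1.05 -0.18 -0.06] 0.011464767685056125
```

```bash
python3 -m jog '[[1,0,0,-0.05,0,0,0],[1,0,0,-0.05,0,0,0]]'; python3 f.py
python3 -m jog '[[1,0,0,-0.05,0,0,0],[1,0,0,-0.05,0,0,0]]'; python3 f.py
```

```text
time: 16.3
ee_pos: [0.5198, -0.2228, 0.2158]
tcp_rot: [-90.0, 0.0, 79.2]
wrist_force: [-0.3, 4.5, 1.6]
opening: 0.0116
16.6 [ 0.5198 -0.2228  0.2158] [-90.     0.    79.19] sy -3.1 sx 0.68 f [0.66 4.84 1.06] tq [ 1.08 -0.18 -0.11] 0.011050601767971931
time: 16.8
ee_pos: [0.5199, -0.2228, 0.215]
tcp_rot: [-90.0, 0.0, 79.2]
wrist_force: [0.8, 5.0, 5.5]
opening: 0.0112
17.1 [ 0.5199 -0.2228  0.2151] [-9.005e+01  1.000e-02  7.919e+01] sy -3.09 sx 0.76 f [-0.09  5.09  4.3 ] tq [ 1.11 -0.01 -0.07] 0.011143657411390371
```

Upward force jumped by 5 N at TCP z = 0.2158, which is where the throat floor should be. I'll ease off the load, let the keeper push the ruler toward the lip, then release.

```bash
python3 -m jog '[[1,0.006,0.03,0.015,0,0,0],[1,0.011,0.06,0.025,0,0,0],[1,0.011,0.06,0.025,0,0,0]]'; python3 f.py
python3 -m jog '[[0.8,0,0,0,0,0,0],[0.65,0,0,0,0,0,0],[0.6,0,0,0,0,0,0],[0.6,0,0,0,0,0,0]]' 20
python3 - <<'E'
from h import *
a=bot.camera("side"); o=bot.get_obs(); print(o['opening'],o['wrist_force'])
cv2.imwrite("pics/e1.png",cv2.resize(a[0][180:320,160:300],(600,600),interpolation=2)[...,::-1])
E
```

```text
time: 17.4
ee_pos: [0.5201, -0.2215, 0.2153]
tcp_rot: [-90.0, 0.0, 79.2]
wrist_force: [0.4, 3.0, 3.9]
opening: 0.0112
17.7 [ 0.5201 -0.2214  0.2152] [-9.001e+01  1.000e-02  7.918e+01] sy -1.7 sx 0.69 f [0.36 2.16 3.51] tq [ 0.41 -0.07 -0.12] 0.011227551729732152
time: 18.1
ee_pos: [0.5199, -0.2214, 0.2149]
tcp_rot: [-90.0, 0.0, 79.2]
wrist_force: [-0.4, 0.5, 1.0]
opening: 0.0341
0.034048881303716076 [ 0.22221382 -0.09212028  0.0459273 ]
```

View pics/e1.png

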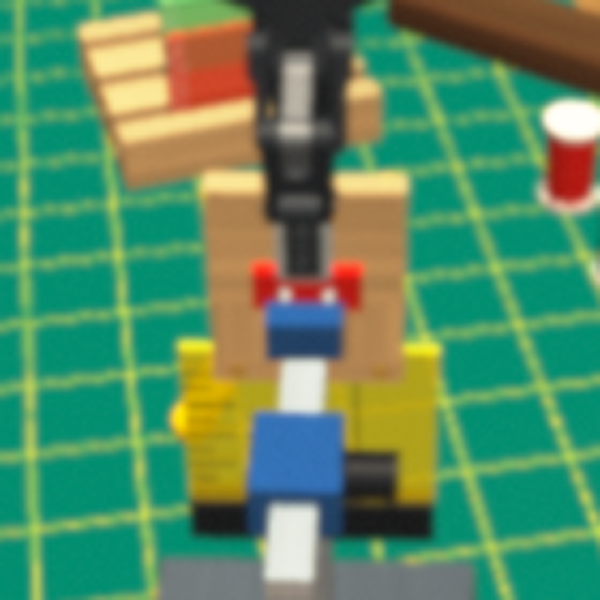

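The ruler hangs in the throat, upright, with its hanger across the hook behind the keeper at (300,280), and the fingers are open either side. Next I raise straight up and check.

```bash
python3 -m jog '[[0.6,0,0,0.2,0,0,0],[0.6,0,0,0.6,0,0,0],[0.6,0,0,1.4,0,0,0],[0.6,0,0,2.6,0,0,0],[0.6,0,0,4,0,0,0]]'; python3 -m jog '[[0.6,0,0,0.5,0,0,0],[0.6,0,0,0.5,0,0,0],[0.6,0,0,0.5,0,0,0],[0.6,0,0,0.5,0,0,0]]'
cat > chk.py <<'E'
from h import *
a,d=bot.camera("side"); W=cloud("side",d); im=a.astype(int); r,g,b=im[...,0],im[...,1],im[...,2]
ax=np.array([np.cos(np.radians(-10.8)),np.sin(np.radians(-10.8))]); ay=np.array([-ax[1],ax[0]])
S=np.dstack([(W[...,:2]-[.5197,-.2196])@ax,(W[...,:2]-[.5197,-.2196])@ay]); Z=W[...,2]
wood=(abs(S[...,0])<.06)&(abs(S[...,1])<.03)&(Z>.15)&(Z<.27)&(r>110)&(r-b>30)&(g>80)&(d>0)
P=np.c_[S[wood],Z[wood]]; print("hanger",len(P),np.percentile(P,[1,50,99],axis=0).round(4).tolist())
A=np.c_[P[:,0],P[:,2],np.ones(len(P))]; print("slope y/x, y/z",np.linalg.lstsq(A,P[:,1],rcond=None)[0].round(3))
cv2.imwrite("pics/f1.png",cv2.resize(a[130:370,120:340],(550,600),interpolation=2)[...,::-1])
E
python3 chk.py; python3 f.py
```

```text
time: 18.65
ee_pos: [0.5197, -0.2211, 0.3165]
tcp_rot: [-90.0, -0.0, 79.2]
wrist_force: [1.1, -1.4, -0.5]
opening: 0.034
time: 19.05
ee_pos: [0.5199, -0.2212, 0.3265]
tcp_rot: [-89.9, -0.0, 79.2]
wrist_force: [-0.5, -0.4, 0.4]
opening: 0.034
hanger 1744 [[-0.0477, -0.0134, 0.1506], [0.0022, -0.0068, 0.2137], [0.0509, 0.0038, 0.2461]]
slope y/x, y/z [-0.01   0.022 -0.011]
19.4 [ 0.5199 -0.2213  0.3275] [-89.98  -0.    79.19] sy -1.58 sx 0.55 f [-0.18  0.06 -0.12] tq [-0.01 -0.05  0.01] 0.03433060725921635
```

View pics/f1.png

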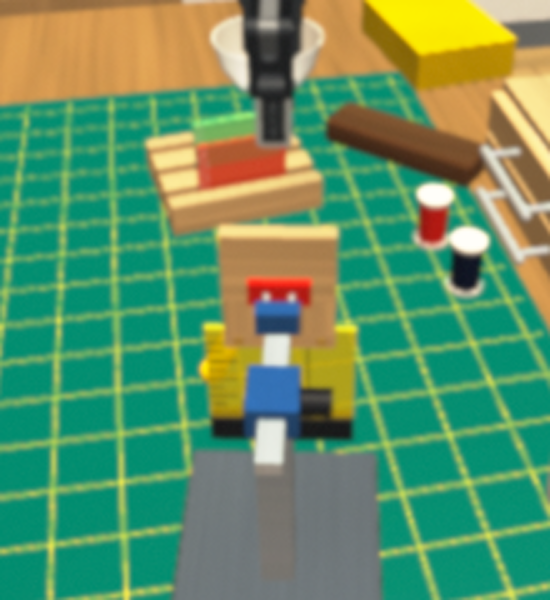

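The ruler is seated and straight: hanger top at 0.246 m (0.246 expected), tilt about 0.02, gripper clear at (275,130). Handing in.

```bash
python3 -c "
from workcell import bot;print(bot.job_done())"
```

```text
the job is handed in; nothing more can be done
None
```

The ruler is hanging on the hook, released and fully home, and I handed the job in at about 19 s of the 54 s allowed. No verdict is reported.

- **Finding the hook:** I lifted the ruler from the rack, brought the slot over the lip from the open side, and felt the keeper start to push back. That put the hook about 4 mm behind its middle setting in the camera estimate; the touch was consistent with it, 1 to 3 mm nearer the middle.
- **Seating:** I pressed the keeper back about 4.4 mm (about 5 N) and lowered the ruler until the floor pushed back, at the expected height. I then eased off most of the keeper push and let go.
- **Forces:** the highest wrist reading while touching the stand was about 7.5 N, well under 20 N.
- **Last checks:**
  - The hanger's top was at 0.246 m, matching fully seated.
  - The ruler was tilted and turned by about 0.02 rad or less and centred in x within about 2 mm.
  - The gripper was clear at z = 0.33 m with near-zero wrist force.
- **Other items:** the templates, spools, clapper and tub look undisturbed in the last picture. I did not measure their positions again, and the glue was outside that picture.

No check failed. The two cameras disagreed by about 3 to 4 mm in y, so I relied on touch for the hook's position.

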